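# Unstack a sample delivery onto colour-coded intake mats

### The arm

A 6-joint arm with a two-finger parallel gripper is mounted at the origin on the work surface. World frame = base frame: x ahead of the robot, y to its left, z up, the work surface at z = 0. Lengths are in m, angles in rad, forces in N, time in s.
With the tool pointing down it reaches from about 0.3 to 0.775 m from the base axis. Payload 14.6 kg.
Tool frame: the origin (TCP) lies at the very end of the fingers, on their centre line; the grasp point (between the pads) lies 19 mm behind it; z points along the fingers, y is the line along which they close (so a half turn about z gives the same grasp; the last joint's range is limited). The gripper opens to 94 mm and grips with 3 to 60 N. Pads are 16 mm wide; open, the fingers measure 119 mm over their backs; the gripper's body (75 mm by 177 mm) begins 78 mm behind the grasp point.
Start: joints at [-1.22, 0.3, 1.521, -0, 1.321, -0.067], TCP at [0.223, -0.503, 0.205] pointing down, gripper open.
Joint ranges: [-3.03, 3.03], [-0.79, 2.21], [0.23, 2.52], [-1.04, 4.18], [0, 3.07], [-2.55, 2.55]. Speed limits (rad/s): [2.22, 2.22, 2.57, 3.14, 3.14, 3.14].

### API

Orientations are given as [roll, pitch, yaw] about the fixed x, y, z axes, in that order (R = Rz(yaw) Ry(pitch) Rx(roll)).
In Python, from station import ctrl, cams gives the robot as it stands. The module is installed in compiled form; this text tells all that it offers.
- The arm moves only by the tool arm_command, never from a script. Its argument "plan" is a list that holds one entry, the list of rows, each a list of 7 numbers: the shift along the tool's x, y, z in parts of the range, where 1.0 means 600 mm, then the turn, a rotation vector about the tool's x, y, z in parts of the range, where 1.0 means 360 degrees, then the closure, from -1 (fully open) to 1 (shut). A call has 1 to 12 rows; each row is the pose to reach, as a shift and turn from the pose commanded when the call began, along the tool's axes at that moment; what a row does not reach only later rows make up. A row lasts 1/10 s, in which the tool goes at most 50 mm and 8.59 degrees, less where a joint would pass 70% of its speed; a pose out of reach is approached as far as the arm can. A call with a gripper value outside its range is refused whole. The fingers move at their own pace and stop on an object; "squeeze" is the grip in N (left out, the last holds). Time passes only in rows, so rows that repeat a pose let the fingers close. It gives the time, the measured TCP pose, the force, the opening and the grip force at its end, in the units of the state.
- ctrl.get_obs(): the state, without advancing time (a new reading comes with each control period).
- cams.camera(name): name is "side" or "top"; returns (picture, depth): 400x640x3 uint8, blue, green, red; 400x640 float32, m along the optical axis (not along the pixel's ray), 0 where there is no reading.
- cams.camera_info(name): a dict with "fx", "fy", "cx", "cy" (pixels), "dist_coeffs" ([k1, k2, p1, p2, k3] as OpenCV has them; the pictures are not rectified), "world_to_cam" (4x4, takes a point from world to camera coordinates). Camera axes: x right, y down, z forward; pixel columns grow to the right and rows downward; lengths in m; the calibration is good to about 2 mm. A picture is of the moment at which its call begins. camera_info takes no time and is no camera call.
- ctrl.hand_in(): hands the job in; it is judged then, once.
The state is a dict: "time_s": time; "qpos": joint angles; "joint_vel": joint speeds; "tau": joint torques, N m; "ee_pos": TCP position; "eef_rot": TCP orientation; "force": force on the tool from outside, world axes, zero at the start; "moment": the same for the moment, N m; "grip_width": finger opening in m; "grip_force": force on a finger pad.
Only numpy, scipy, OpenCV 4.12 (cv2) and the standard library are available. Lean on these libraries where they do the work, as an engineer would, in place of code of your own. Each camera call takes 0.05 s, during which the arm holds its last target. There are 200 camera calls.

### The job

A delivery of samples stands in one pile on the intake counter: a blue box carrying two tubs, with a small jar on one of them. Take the pile apart and set each thing upright, wholly on the mat of its own colour (purple-lidded jar, teal-lidded tub, gold-lidded tub, blue box), the box in line with its long mat. Keep everything upright throughout, and leave the white-lidded jar and the tube rack where they stand.

Things in the scene. Friction and masses are not known exactly. Their poses are not given: they have to be found in the camera images.
- jar: small closed cylindrical sample jar with a purple lid, 36 mm diameter, 45 mm high, about 0.05 kg; at the start it stands on top of one of the two tubs (which one varies), its foot 80 mm above the counter; origin at the centre of its underside, z up along its axis
- tub_teal: squat closed cylindrical tub with a teal green lid, 54 mm diameter, 40 mm high, about 0.1 kg; stands on one half of the blue box, 34 mm from the box's centre along the box's length (which of the two tubs is on which half varies); origin at the centre of its underside, z up along its axis
- tub_gold: squat closed cylindrical tub with a gold (orange-yellow) lid, 54 mm diameter, 40 mm high, about 0.1 kg; stands on one half of the blue box, 34 mm from the box's centre along the box's length (which of the two tubs is on which half varies); origin at the centre of its underside, z up along its axis
- box: closed flat-topped rigid blue storage box, 60 mm (its x) by 140 mm (its y) by 40 mm high, about 0.35 kg, lid fixed; stands on the counter as the foot of the pile with both tubs on it; origin at the centre of its underside, y along its length. The gap between the tubs is only 14 mm: grip them, the jar and the box across the box's width (along its x), where both sides are free
- mat_purple: round flat purple mat, 62 mm across, 3 mm thick, fixed to the counter; origin at the centre of its underside, on the counter
- mat_teal: round flat teal green mat, 80 mm across, 3 mm thick, fixed to the counter; origin at the centre of its underside, on the counter
- mat_gold: round flat gold (orange-yellow) mat, 80 mm across, 3 mm thick, fixed to the counter; origin at the centre of its underside, on the counter
- mat_blue: oblong flat blue mat, 84 mm (its x) by 160 mm (its y), 3 mm thick, fixed to the counter; origin at the centre of its underside, on the counter, y along its length
- white_jar: bystander, not to be moved: a loose closed jar with a white lid, 36 mm diameter, 45 mm high; origin at the centre of its underside
- tube_rack: bystander, not to be moved: a loose small grey rack with eight brown and white conical tubes, 45 mm (its x) by 90 mm (its y), 60 mm high in all; origin at the centre of its underside. The pile, mats and bystanders stand at least 0.16 m apart, centre to centre; apart from sheets lying flat, all other equipment is fixed at the counter's edges, at least 0.15 m from them and under 0.17 m high
Mind the look-alikes: they are no part of the job. Leave any pink look-alike of the tub_teal alone. Leave any pink look-alike of the jar alone.

How it is judged:
At the end, for the whole second after the job is handed in: Each thing rests upright (within 0.1 rad), still and released on the mat of its colour: jar and tubs centred within 13 mm (that is, wholly on the mat), the box centred within 15 mm and in line with its mat within 0.15 rad; the white-lidded jar and the tube rack within 15 mm of where they stood (horizontal distance between jar and mat_purple below 0.013 m and z of jar in the frame of mat_purple between 0 and 0.007 m and angle between each of jar, tub_teal, tub_gold, box's own z axis and vertical below 0.1 rad and linear speed of each of jar, tub_teal, tub_gold, box below 0.02 m/s and angular speed of each of jar, tub_teal, tub_gold, box below 0.2 rad/s and horizontal distance between tub_teal and mat_teal below 0.013 m and z of tub_teal in the frame of mat_teal between 0 and 0.007 m and horizontal distance between tub_gold and mat_gold below 0.013 m and z of tub_gold in the frame of mat_gold between 0 and 0.007 m and horizontal distance between box and mat_blue below 0.015 m and z of box in the frame of mat_blue between 0 and 0.007 m and angle between the y axis of box and the y axis of mat_blue, either way round below 0.15 rad and distance of each of white_jar, tube_rack from where it was at the start of the episode below 0.015 m); the robot touches nothing.
It fails at once if one of the delivered things is tipped by more than 0.6 rad (angle between any of jar, tub_teal, tub_gold, box's own z axis and vertical above 0.6 rad).
It fails at once if the white-lidded jar or the tube rack is shifted by more than 15 mm (distance of any of white_jar, tube_rack from where it was at the start of the episode above 0.015 m).
It also fails if it takes over 125 s, if anything falls off the work surface, if the arm or the gripper's body presses on something with over 40 N, if the wrist force passes 120 N, or if a joint passes its speed limit or range.

## Working session

There is one attempt and no reset: what is moved stays moved. The work goes in short steps, Python scripts to look and compute and a tool call to move; the robot and the scene stay as the last step left them, time stands still between calls to the robot, and variables do not carry over. Pictures are saved under pics/ and viewed, at most 14 in all, crops included, and the job is handed in when it is done.

Besides the shell and the picture viewer there is one more tool, called after "Emit:" as name([rows], argument=value, ...), one row to a line, values as JSON. arm_command: Moves the arm, as the interface text tells. Its arguments: {"type":"object","properties":{"plan":{"type":"array"},"squeeze":{"type":"number"}},"required":["plan"]}

```bash
mkdir -p pics
cat > h.py <<'E'
import numpy as np, cv2
from station import ctrl, cams
def snap(name,fn):
    p,d=cams.camera(name); cv2.imwrite(f'pics/{fn}.png',p); np.save(f'pics/{fn}.npy',d); return p,d
def ray(name,u,v):
    c=cams.camera_info(name); K=np.array([[c['fx'],0,c['cx']],[0,c['fy'],c['cy']],[0,0,1.]])
    n=cv2.undistortPoints(np.array([[[u,v]]],float),K,np.array(c['dist_coeffs'],float))[0,0]
    W=np.linalg.inv(np.array(c['world_to_cam'])); d=W[:3,:3]@np.array([n[0],n[1],1.]); return W[:3,3],d
def at_z(name,u,v,z):
    o,d=ray(name,u,v); return (o+d*(z-o[2])/d[2])
E
python3 - <<'E'
from h import *
for n in('top','side'):
    p,d=snap(n,n+'0'); c=cams.camera_info(n); print(n,c['fx'],np.linalg.inv(np.array(c['world_to_cam'])).round(3).tolist())
o=ctrl.get_obs();print(o)
E
```

```text
top 427.8413863139305 [[-0.006, -0.98, 0.197, 0.264], [-1.0, 0.007, 0.007, 0.041], [-0.008, -0.197, -0.98, 1.485], [0.0, 0.0, 0.0, 1.0]]
side 411.23123102223894 [[-0.771, -0.399, 0.496, -0.021], [-0.636, 0.5, -0.587, 0.746], [-0.014, -0.769, -0.639, 0.839], [0.0, 0.0, 0.0, 1.0]]
{'time_s': 0.1, 'qpos': array([-1.21962031e+00,  3.00424966e-01,  1.52147426e+00,  1.65567381e-05,
        1.32071379e+00, -6.66074512e-02]), 'joint_vel': array([ 5.56184509e-04, -1.99227230e-03, -1.98623067e-03, -2.86244433e-04,
        1.49813179e-03,  1.66617397e-05]), 'tau': array([ 1.40639506e-03, -5.32645333e+01, -3.53281403e+01,  7.09078484e-02,
        2.34941411e-02, -9.20383377e-05]), 'ee_pos': array([ 0.22307594, -0.50248796,  0.20495683]), 'eef_rot': array([-3.14057562e+00, -8.39153799e-05,  4.17779321e-01]), 'force': array([ 0.13230141, -0.0838245 , -0.62887937]), 'moment': array([-0.02180807,  0.05959827, -0.04730208]), 'grip_force': 0.0, 'grip_width': 0.09409925586784404}
```

View pics/top0.png

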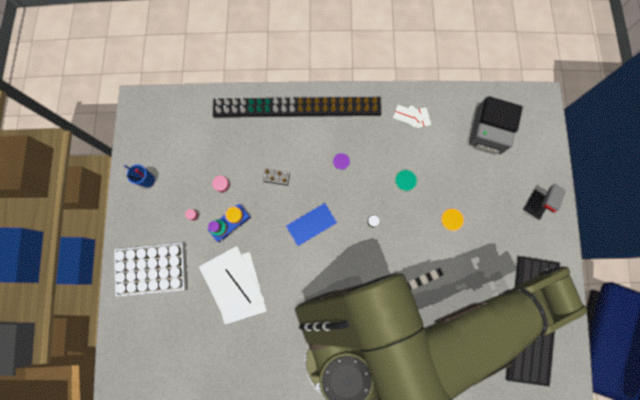

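View pics/side0.png

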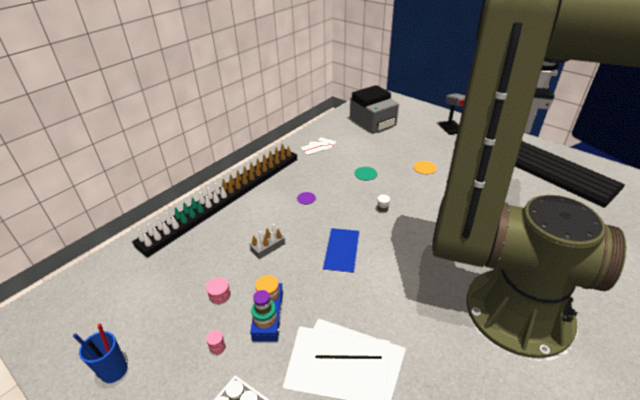

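The top view shows the pile at about (229,222), with the jar on the teal tub (left) and the gold tub on the right half. The mats are purple (341,161), teal (405,180), gold (452,219) and blue (312,224). The white jar is at (373,221) and the rack at (277,176). Next I'll measure positions by colour.

```bash
cat > m.py <<'E'
from h import *
import sys
HS={'purple':(130,155),'teal':(75,95),'gold':(15,28),'blue':(108,125)}
def blobs(name,p,roi=None):
    h=cv2.cvtColor(p,cv2.COLOR_BGR2HSV); out=[]
    for k,(a,b) in HS.items():
        m=cv2.inRange(h,(a,100,60),(b,255,255)); n,l,s,c=cv2.connectedComponentsWithStats(m)
        for i in range(1,n):
            if s[i,4]>25: out.append((k,c[i].round(1).tolist(),int(s[i,4]),l==i))
    return out
E
python3 - <<'E'
from m import *
for n in('top','side'):
    p=cv2.imread(f'pics/{n}0.png')
    for k,c,a,m in blobs(n,p):
        x0=(190<c[0]<520 and 140<c[1]<270) if n=='top' else (190<c[0]<450 and 140<c[1]<360)
        if not x0: continue
        print(n,k,c,a,[ (z,at_z(n,*c,z).round(4)[:2].tolist()) for z in (.003,.04,.08,.125)])
        if k=='blue':
            pts=np.argwhere(m)[:,::-1]
            z=.003 if (n=='top' and c[0]>270 or n=='side' and c[0]>300) else .04
            w=np.array([at_z(n,u,v,z)[:2] for u,v in pts]).astype(np.float32); r=cv2.minAreaRect(w); print(r, cv2.boxPoints(r).tolist())
p=cv2.imread('pics/top0.png');s=cv2.imread('pics/side0.png')
a=cv2.resize(p[165:265,180:340],(800,500),interpolation=cv2.INTER_CUBIC);cv2.imwrite('pics/ct.png',a)
cv2.imwrite('pics/cs.png',cv2.resize(s[220:350,190:370],(800,578),interpolation=cv2.INTER_CUBIC))
print(at_z('top',373,221,.045),at_z('top',277,176,.05))
E
```

```text
top purple [340.9, 160.9] 195 [(0.003, [0.6847, -0.0031]), (0.04, [0.6742, -0.002]), (0.08, [0.6629, -0.0008]), (0.125, [0.6501, 0.0005])]
top purple [213.5, 226.2] 89 [(0.003, [0.4514, 0.4467]), (0.04, [0.4467, 0.4366]), (0.08, [0.4417, 0.4256]), (0.125, [0.436, 0.4133])]
top teal [405.7, 179.9] 353 [(0.003, [0.613, -0.2332]), (0.04, [0.6043, -0.2263]), (0.08, [0.5949, -0.2189]), (0.125, [0.5843, -0.2106])]
top teal [220.0, 228.0] 94 [(0.003, [0.445, 0.4233]), (0.04, [0.4405, 0.4138]), (0.08, [0.4356, 0.4035]), (0.125, [0.4301, 0.3918])]
top gold [233.4, 214.3] 206 [(0.003, [0.4933, 0.3775]), (0.04, [0.4876, 0.3691]), (0.08, [0.4814, 0.3601]), (0.125, [0.4744, 0.3498])]
top gold [452.1, 219.1] 403 [(0.003, [0.4708, -0.3911]), (0.04, [0.4656, -0.3803]), (0.08, [0.46, -0.3687]), (0.125, [0.4537, -0.3556])]
top blue [232.2, 223.8] 256 [(0.003, [0.4596, 0.3806]), (0.04, [0.4547, 0.3721]), (0.08, [0.4495, 0.363]), (0.125, [0.4435, 0.3527])]
((0.45858314633369446, 0.38509052991867065), (0.06127063184976578, 0.13939447700977325), 39.38853073120117) [[0.3906781077384949, 0.41951632499694824
[... 2255 characters left out ...]
197814941406), 30.505708694458008) [[0.38107413053512573, 0.1527826488018036], [0.4616655707359314, 0.015996720641851425], [0.531898558139801, 0.057376518845558167], [0.45130711793899536, 0.19416244328022003]]
side blue [267.9, 324.6] 549 [(0.003, [0.4411, 0.4077]), (0.04, [0.4206, 0.4226]), (0.08, [0.3985, 0.4388]), (0.125, [0.3736, 0.4571])]Traceback (most recent call last):
  File "<stdin>", line 11, in <module>
  File "h.py", line 10, in at_z
    o,d=ray(name,u,v); return (o+d*(z-o[2])/d[2])
        ~~~^^^^^^^^^^
  File "h.py", line 6, in ray
    c=cams.camera_info(name); K=np.array([[c['fx'],0,c['cx']],[0,c['fy'],c['cy']],[0,0,1.]])
ValueError: time passes only in moves, steps and waits
```

```bash
cat > h.py <<'E'
import numpy as np, cv2, pickle, os
from station import ctrl, cams
if not os.path.exists('ci.pkl'): pickle.dump({n:cams.camera_info(n) for n in('top','side')},open('ci.pkl','wb'))
CI=pickle.load(open('ci.pkl','rb'))
def snap(name,fn):
    p,d=cams.camera(name); cv2.imwrite(f'pics/{fn}.png',p); np.save(f'pics/{fn}.npy',d); return p,d
def dirs(name,uv):
    c=CI[name]; K=np.array([[c['fx'],0,c['cx']],[0,c['fy'],c['cy']],[0,0,1.]])
    n=cv2.undistortPoints(np.array(uv,float).reshape(-1,1,2),K,np.array(c['dist_coeffs'],float))[:,0]
    W=np.linalg.inv(np.array(c['world_to_cam'])); return W[:3,3],np.c_[n,np.ones(len(n))]@W[:3,:3].T
def at_z(name,u,v,z):
    o,d=dirs(name,[[u,v]]); return o+d[0]*(z-o[2])/d[0][2]
def cloud(name,fn,box):
    """world points (N,3) and pixels of picture fn in the pixel box u0,v0,u1,v1"""
    d=np.load(f'pics/{fn}.npy'); u0,v0,u1,v1=box
    v,u=np.mgrid[v0:v1,u0:u1]; uv=np.c_[u.ravel(),v.ravel()]; z=d[uv[:,1],uv[:,0]]
    o,r=dirs(name,uv); k=z>0; return (o+r*z[:,None])[k],uv[k]
E
python3 - <<'E'
from h import *
for n,box in(('top',(195,195,260,245)),('side',(235,260,300,350))):
    P,_=cloud(n,n+'0',box)
    print(n,np.histogram(P[:,2],bins=np.arange(-.01,.15,.01))[0])
    for z in(.04,.08,.125):
        q=P[(abs(P[:,2]-z)<.006)]; print(z,len(q),q.mean(0).round(4), [np.round(((q[:,i].max()+q[:,i].min())/2),4) for i in(0,1)], np.ptp(q,axis=0).round(3))
for b in((360,208,386,234),(255,160,300,190)):
    P,_=cloud('top','top0',b); q=P[P[:,2]>.03];print(len(q),q.mean(0).round(3),np.ptp(q,axis=0).round(3))
p=cv2.imread('pics/top0.png');s=cv2.imread('pics/side0.png')
a=cv2.resize(p[190:250,190:270],(800,600),interpolation=cv2.INTER_CUBIC)
cv2.imwrite('pics/ct.png',a)
cv2.imwrite('pics/cs.png',cv2.resize(s[260:350,220:340],(800,600),interpolation=cv2.INTER_CUBIC))
E
```

```text
top [1305 1090   38   33  178  119   26   15  177  135    8   10   14   87
    4]
0.04 262 [0.4558 0.3815 0.0394] [np.float64(0.4618), np.float64(0.4116)] [0.131 0.186 0.012]
0.08 279 [0.4681 0.3734 0.0797] [np.float64(0.4595), np.float64(0.3851)] [0.095 0.103 0.012]
0.125 93 [0.4363 0.415  0.1249] [np.float64(0.4366), np.float64(0.4156)] [0.033 0.034 0.011]
side [1860 2213   86  110  239  228   93   80  289  288   48   49   42  197
    0]
0.04 401 [0.4295 0.4097 0.0397] [np.float64(0.4374), np.float64(0.3905)] [0.09  0.144 0.012]
0.08 521 [0.459  0.386  0.0799] [np.float64(0.458), np.float64(0.39)] [0.098 0.107 0.012]
0.125 202 [0.4332 0.418  0.1248] [np.float64(0.4347), np.float64(0.4167)] [0.036 0.035 0.009]
88 [ 0.462 -0.109  0.044] [0.032 0.034 0.018]
179 [0.623 0.227 0.042] [0.051 0.088 0.035]
```

View pics/ct.png

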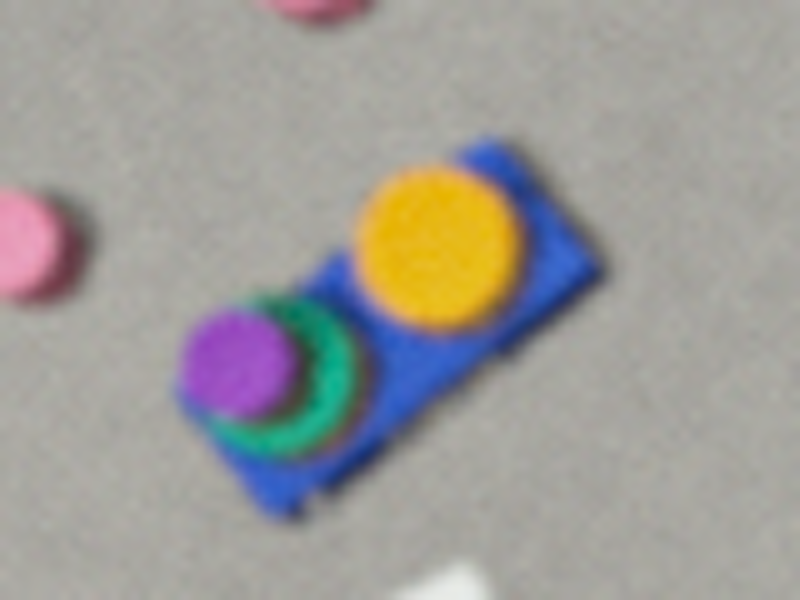

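View pics/cs.png

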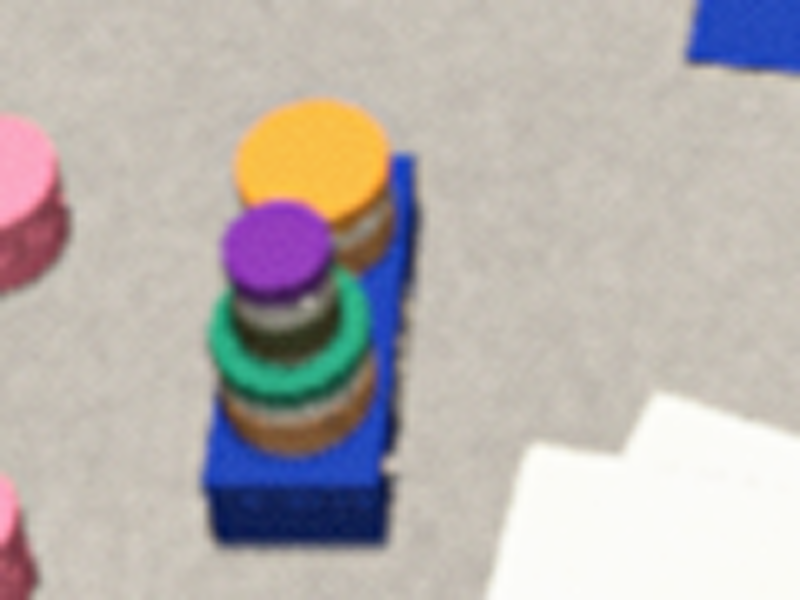

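The top crop confirms the jar sits on the teal tub (jar lid centre at crop (239,362), gold lid at (440,247)), and the side crop agrees. The box axis is at about 129.5°.

```bash
cat > go.py <<'E'
"""python3 go.py x,y,z[,yaw] ... : tool shifts (mm) and turn for world targets from the present pose"""
import sys; from h import *
from scipy.spatial.transform import Rotation as R
o=ctrl.get_obs(); A=R.from_euler('xyz',o['eef_rot'])
print('t',round(o['time_s'],2),o['ee_pos'].round(4),o['eef_rot'].round(3),'w',round(o['grip_width'],4),round(o['grip_force'],1),'q',o['qpos'].round(2),o['force'].round(1))
for a in sys.argv[1:]:
    v=list(map(float,a.split(','))); yaw=v[3] if len(v)>3 else o['eef_rot'][2]
    print(a,(A.inv().apply(np.array(v[:3])-o['ee_pos'])*1e3).round(1).tolist(),(A.inv()*R.from_euler('xyz',[np.pi,0,yaw])).as_rotvec().round(3).tolist())
E
python3 go.py .30,-.42,.27,.7 .45,-.12,.27,1.7 .4355,.4155,.25,2.26
```

```text
t 0.1 [ 0.2231 -0.5025  0.205 ] [-3.141 -0.     0.418] w 0.0941 0.0 q [-1.22  0.3   1.52  0.    1.32 -0.07] [ 0.1 -0.1 -0.6]
.30,-.42,.27,.7 [103.8, -44.2, -65.0] [-0.001, -0.0, -0.282]
.45,-.12,.27,1.7 [362.6, -257.6, -64.8] [-0.001, -0.001, -1.282]
.4355,.4155,.25,2.26 [566.6, -752.9, -44.2] [-0.001, -0.001, -1.842]
```

The rows are not in the units I measure in: shifts go in shares of 600 mm and turns go in shares of 360 degrees. I convert before sending: 363 mm / 600 = 0.605, -258 mm / 600 = -0.43, -1.282 rad / 6.2832 = -0.204.

Emit:
arm_command([
  [[0.1733,-0.0733,-0.1083,0,0,-0.0449,-1],[0.1733,-0.0733,-0.1083,0,0,-0.0449,-1],[0.1733,-0.0733,-0.1083,0,0,-0.0449,-1],[0.605,-0.43,-0.1083,0,0,-0.204,-1],[0.605,-0.43,-0.1083,0,0,-0.204,-1],[0.605,-0.43,-0.1083,0,0,-0.204,-1],[0.605,-0.43,-0.1083,0,0,-0.204,-1],[0.605,-0.43,-0.1083,0,0,-0.204,-1],[0.605,-0.43,-0.1083,0,0,-0.204,-1],[0.605,-0.43,-0.1083,0,0,-0.204,-1],[0.605,-0.43,-0.1083,0,0,-0.204,-1],[0.605,-0.43,-0.1083,0,0,-0.204,-1]],
])

```text
time_s: 1.3
ee_pos: [0.4502, -0.1193, 0.2702]
eef_rot: [-3.141, -0.0, 1.7]
force: [0.3, -0.3, 0.2]
grip_width: 0.0941
grip_force: 0.0
```

```bash
python3 go.py .45,-.12,.27,1.7 .4355,.4155,.25,2.26
```

```text
t 1.3 [ 0.4502 -0.1193  0.2702] [-3.141 -0.     1.7  ] w 0.0941 0.0 q [-0.34  0.06  1.65 -0.    1.43 -0.47] [ 0.3 -0.3  0.2]
.45,-.12,.27,1.7 [-0.7, -0.3, 0.2] [-0.001, -0.0, 0.0]
.4355,.4155,.25,2.26 [532.2, 54.5, 20.2] [-0.001, -0.0, -0.56]
```

To row units: 532 mm / 600 = 0.8867, 54.5 mm / 600 = 0.0908, -0.56 rad / 6.2832 = -0.0891.

Emit:
arm_command([
  [[0.8867,0.0908,0.0333,0,0,-0.0891,-1],[0.8867,0.0908,0.0333,0,0,-0.0891,-1],[0.8867,0.0908,0.0333,0,0,-0.0891,-1],[0.8867,0.0908,0.0333,0,0,-0.0891,-1],[0.8867,0.0908,0.0333,0,0,-0.0891,-1],[0.8867,0.0908,0.0333,0,0,-0.0891,-1],[0.8867,0.0908,0.0333,0,0,-0.0891,-1],[0.8867,0.0908,0.0333,0,0,-0.0891,-1],[0.8867,0.0908,0.0333,0,0,-0.0891,-1],[0.8867,0.0908,0.0333,0,0,-0.0891,-1],[0.8867,0.0908,0.0333,0,0,-0.0891,-1],[0.8867,0.0908,0.0333,0,0,-0.0891,-1]],
])

```text
time_s: 2.5
ee_pos: [0.4359, 0.4168, 0.249]
eef_rot: [-3.14, -0.0, 2.26]
force: [0.9, -0.4, -0.2]
grip_width: 0.0945
grip_force: 0.0
```

```bash
python3 go.py .4355,.4155,.088,2.26
```

```text
t 2.5 [0.4359 0.4168 0.249 ] [-3.14 -0.    2.26] w 0.0945 0.0 q [0.7  0.39 1.29 0.   1.45 0.01] [ 0.9 -0.4 -0.2]
.4355,.4155,.088,2.26 [-0.8, -0.9, 161.0] [-0.002, -0.0, 0.0]
```

To row units: 161 mm / 600 = 0.2683, 155 mm / 600 = 0.2583.

Emit:
arm_command([
  [[-0.0013,-0.0015,0.0667,0,0,0,-1],[-0.0013,-0.0015,0.1333,0,0,0,-1],[-0.0013,-0.0015,0.1917,0,0,0,-1],[-0.0013,-0.0015,0.2333,0,0,0,-1],[-0.0013,-0.0015,0.2583,0,0,0,-1],[-0.0013,-0.0015,0.2683,0,0,0,-1],[-0.0013,-0.0015,0.2683,0,0,0,-0.5],[-0.0013,-0.0015,0.2683,0,0,0,-0.2],[-0.0013,-0.0015,0.2683,0,0,0,0],[-0.0013,-0.0015,0.2683,0,0,0,0.1],[-0.0013,-0.0015,0.2683,0,0,0,0.15],[-0.0013,-0.0015,0.2683,0,0,0,0.2]],
], squeeze=15)

```text
time_s: 3.7
ee_pos: [0.4357, 0.4139, 0.0897]
eef_rot: [3.141, -0.0, 2.26]
force: [0.1, 0.0, -0.7]
grip_width: 0.0496
grip_force: 0.0
```

Emit:
arm_command([
  [[0,0,0,0,0,0,0.3],[0,0,0,0,0,0,0.4],[0,0,0,0,0,0,1],[0,0,0,0,0,0,1],[0,0,0,0,0,0,1]],
])

```text
time_s: 4.2
ee_pos: [0.4357, 0.4139, 0.0895]
eef_rot: [3.141, -0.0, 2.26]
force: [0.6, 0.2, 0.2]
grip_width: 0.0357
grip_force: 15.0
```

```bash
python3 go.py .4355,.4155,.22 .684,-.0025,.22,1.57 .5,.25,.22,2.0
```

```text
t 4.2 [0.4357 0.4139 0.0895] [ 3.141 -0.     2.26 ] w 0.0357 15.0 q [0.7  0.53 1.49 0.   1.13 0.01] [0.6 0.2 0.2]
.4355,.4155,.22 [1.4, 0.9, -130.5] [0.0, -0.0, -0.0]
.684,-.0025,.22,1.57 [-479.3, -73.0, -130.5] [0.0, -0.0, 0.69]
.5,.25,.22,2.0 [-167.4, -54.5, -130.5] [0.0, -0.0, 0.26]
```

Jar gripped. Next I lift it and carry it.

To row units: -260 mm / 600 = -0.4333, -130 mm / 600 = -0.2167, 0.4 rad / 6.2832 = 0.0637.

Emit:
arm_command([
  [[0,0,-0.0167,0,0,0,1],[0,0,-0.05,0,0,0,1],[0,0,-0.1,0,0,0,1],[0,0,-0.1583,0,0,0,1],[-0.0167,-0.0025,-0.2,0,0,0.0032,1],[-0.0583,-0.0083,-0.2167,0,0,0.008,1],[-0.1083,-0.0167,-0.2167,0,0,0.0159,1],[-0.1667,-0.025,-0.2167,0,0,0.0239,1],[-0.2333,-0.035,-0.2167,0,0,0.0318,1],[-0.3,-0.045,-0.2167,0,0,0.043,1],[-0.3667,-0.055,-0.2167,0,0,0.0525,1],[-0.4333,-0.065,-0.2167,0,0,0.0637,1]],
])

```text
time_s: 5.4
ee_pos: [0.5714, 0.1868, 0.2203]
eef_rot: [3.141, 0.0, 1.857]
force: [-0.8, 1.0, 0.7]
grip_width: 0.0356
grip_force: 15.0
```

```bash
python3 go.py .684,-.0025,.22,1.57 .684,-.0025,.05,1.57
```

```text
t 5.4 [0.5714 0.1868 0.2203] [3.141 0.    1.857] w 0.0356 15.0 q [ 0.26  0.4   1.35 -0.    1.39 -0.03] [-0.8  1.   0.7]
.684,-.0025,.22,1.57 [-213.4, 54.5, 0.3] [0.001, -0.0, 0.287]
.684,-.0025,.05,1.57 [-213.4, 54.4, 170.3] [0.001, -0.0, 0.287]
```

To row units: -213 mm / 600 = -0.355, 54.5 mm / 600 = 0.0908, 0.287 rad / 6.2832 = 0.0457.

Emit:
arm_command([
  [[-0.0667,0.0167,0,0,0,0.0095,1],[-0.1333,0.0333,0,0,0,0.0191,1],[-0.2,0.05,0,0,0,0.0286,1],[-0.2583,0.0667,0,0,0,0.0366,1],[-0.3083,0.0783,0.0167,0,0,0.043,1],[-0.3417,0.0867,0.05,0,0,0.0457,1],[-0.355,0.0908,0.1,0,0,0.0457,1],[-0.355,0.0908,0.15,0,0,0.0457,1],[-0.355,0.0908,0.2,0,0,0.0457,1],[-0.355,0.0908,0.2417,0,0,0.0457,1],[-0.355,0.0908,0.2667,0,0,0.0457,1],[-0.355,0.0908,0.275,0,0,0.0457,1]],
])

```text
time_s: 6.6
ee_pos: [0.6833, -0.0003, 0.0534]
eef_rot: [-3.14, -0.0, 1.573]
force: [0.4, 0.5, -0.3]
grip_width: 0.0356
grip_force: 15.0
```

```bash
python3 go.py .684,-.0025,.0135,1.57; python3 -c "
from h import *
snap('side','s1')"
```

```text
t 6.6 [ 6.833e-01 -3.000e-04  5.340e-02] [-3.14  -0.     1.573] w 0.0356 15.0 q [-0.05  0.74  1.23  0.    1.18 -0.06] [ 0.4  0.5 -0.3]
.684,-.0025,.0135,1.57 [-2.2, 0.7, 39.9] [-0.002, -0.0, 0.003]
```

To row units: 40 mm / 600 = 0.0667, 39.5 mm / 600 = 0.0658.

Emit:
arm_command([
  [[-0.0017,0.0008,0.025,0,0,0,1],[-0.0017,0.0008,0.0467,0,0,0,1],[-0.0017,0.0008,0.0583,0,0,0,1],[-0.0017,0.0008,0.0633,0,0,0,1],[-0.0017,0.0008,0.0658,0,0,0,1],[-0.0017,0.0008,0.0667,0,0,0,1],[-0.0017,0.0008,0.0667,0,0,0,1]],
])

```text
time_s: 7.35
ee_pos: [0.6845, -0.0013, 0.0149]
eef_rot: [3.141, 0.0, 1.573]
force: [0.4, 0.1, 0.1]
grip_width: 0.0358
grip_force: 15.0
```

To row units: 2.3 mm / 600 = 0.0038, 2 mm / 600 = 0.0033.

Emit:
arm_command([
  [[0,0,0.0017,0,0,0,1],[0,0,0.0033,0,0,0,1],[0,0,0.0038,0,0,0,1],[0,0,0.0038,0,0,0,1]],
])

```text
time_s: 7.75
ee_pos: [0.6844, -0.0013, 0.0126]
eef_rot: [3.141, 0.0, 1.573]
force: [-2.4, 0.2, 3.4]
grip_width: 0.0356
grip_force: 15.0
```

Emit:
arm_command([
  [[0,0,0,0,0,0,0.2],[0,0,0,0,0,0,0],[0,0,0,0,0,0,-0.3],[0,0,0,0,0,0,-0.6],[0,0,0,0,0,0,-1],[0,0,0,0,0,0,-1],[0,0,-0.025,0,0,0,-1],[0,0,-0.0667,0,0,0,-1],[0,0,-0.1333,0,0,0,-1],[0,0,-0.2167,0,0,0,-1],[0,0,-0.3,0,0,0,-1],[0,0,-0.3667,0,0,0,-1]],
])

```text
time_s: 8.95
ee_pos: [0.6843, -0.0013, 0.2371]
eef_rot: [3.138, 0.0, 1.573]
force: [-0.0, -0.1, -0.2]
grip_width: 0.0938
grip_force: 0.0
```

```bash
python3 go.py .56,.21,.24,1.9 .4362,.413,.24,2.26
```

```text
t 8.95 [ 0.6843 -0.0013  0.2371] [3.138 0.    1.573] w 0.0938 0.0 q [-0.06  0.59  1.03 -0.    1.51 -0.06] [-0.  -0.1 -0.2]
.56,.21,.24,1.9 [211.5, -123.8, -3.4] [0.003, 0.001, -0.327]
.4362,.413,.24,2.26 [414.8, -247.2, -3.9] [0.003, 0.001, -0.687]
```

To row units: 415 mm / 600 = 0.6917, -247 mm / 600 = -0.4117, -0.687 rad / 6.2832 = -0.1093.

Emit:
arm_command([
  [[0.6917,-0.4117,-0.0067,0,0,-0.1093,-1],[0.6917,-0.4117,-0.0067,0,0,-0.1093,-1],[0.6917,-0.4117,-0.0067,0,0,-0.1093,-1],[0.6917,-0.4117,-0.0067,0,0,-0.1093,-1],[0.6917,-0.4117,-0.0067,0,0,-0.1093,-1],[0.6917,-0.4117,-0.0067,0,0,-0.1093,-1],[0.6917,-0.4117,-0.0067,0,0,-0.1093,-1],[0.6917,-0.4117,-0.0067,0,0,-0.1093,-1],[0.6917,-0.4117,-0.0067,0,0,-0.1093,-1],[0.6917,-0.4117,-0.0067,0,0,-0.1093,-1],[0.6917,-0.4117,-0.0067,0,0,-0.1093,-1],[0.6917,-0.4117,-0.0067,0,0,-0.1093,-1]],
])

```text
time_s: 10.15
ee_pos: [0.4363, 0.4133, 0.237]
eef_rot: [3.141, 0.0, 2.261]
force: [-0.6, -0.6, -0.1]
grip_width: 0.0941
grip_force: 0.0
```

```bash
cat > look.py <<'E'
import sys; from h import *
snap('side',sys.argv[1]); s=cv2.imread(f'pics/{sys.argv[1]}.png'); u0,v0,w=map(int,sys.argv[2:5]); h=w*3//4
cv2.imwrite(f'pics/{sys.argv[1]}c.png',cv2.resize(s[v0:v0+h,u0:u0+w],(800,600),interpolation=cv2.INTER_CUBIC))
E
python3 look.py s2 200 150 240
python3 - <<'E'
from h import *
import m
p=cv2.imread('pics/s2.png')
for k,c,a,mm in m.blobs('side',p):
    if c[0]>200 and c[0]<450 and c[1]>140: print(k,c,a)
P,_=cloud('side','s2',(235,260,300,350)); q=P[abs(P[:,2]-.08)<.004]; print(len(q),q.mean(0).round(4))
P,_=cloud('side','s2',(285,170,325,215)); q=P[abs(P[:,2]-.048)<.005]; print(len(q),q.mean(0).round(4))
E
python3 go.py .4362,.413,.047,2.26
```

```text
purple [304.6, 188.0] 74
purple [306.5, 199.3] 87
teal [365.4, 173.1] 231
teal [262.9, 309.4] 417
gold [424.5, 167.0] 237
gold [224.8, 218.5] 59
gold [266.2, 237.7] 63
gold [254.0, 240.8] 29
gold [266.5, 285.0] 376
blue [341.3, 250.0] 1217
blue [267.8, 324.8] 546
750 [0.4551 0.3925 0.08  ]
72 [0.6807 0.0023 0.0477]
t 10.2 [0.4368 0.4127 0.2369] [3.141 0.    2.26 ] w 0.0937 0.0 q [ 0.7   0.39  1.32 -0.    1.42  0.01] [-0.1  0.8  1.2]
.4362,.413,.047,2.26 [0.6, -0.4, 189.9] [0.001, 0.0, -0.0]
```

View pics/s2c.png

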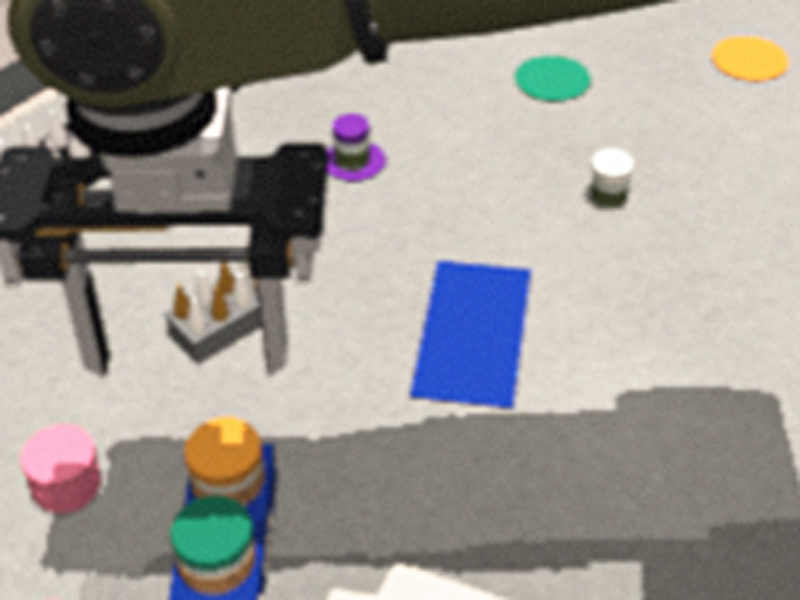

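The side view shows the jar upright on the purple mat (crop 352,145) and the teal tub now clear (crop 212,540).

To row units: 190 mm / 600 = 0.3167, 189 mm / 600 = 0.315.

Emit:
arm_command([
  [[0.0008,0,0.075,0,0,0,-1],[0.0008,0,0.15,0,0,0,-1],[0.0008,0,0.2167,0,0,0,-1],[0.0008,0,0.2667,0,0,0,-1],[0.0008,0,0.3,0,0,0,-1],[0.0008,0,0.315,0,0,0,-1],[0.0008,0,0.3167,0,0,0,-0.5],[0.0008,0,0.3167,0,0,0,-0.3],[0.0008,0,0.3167,0,0,0,-0.2],[0.0008,0,0.3167,0,0,0,-0.1],[0.0008,0,0.3167,0,0,0,0],[0.0008,0,0.3167,0,0,0,1]],
], squeeze=20)

```text
time_s: 11.4
ee_pos: [0.4364, 0.4139, 0.0468]
eef_rot: [3.14, -0.0, 2.26]
force: [-0.0, -0.6, 3.6]
grip_width: 0.0536
grip_force: 20.0
```

Emit:
arm_command([
  [[0,0,0,0,0,0,1],[0,0,0,0,0,0,1],[0,0,0,0,0,0,1]],
])

```text
time_s: 11.7
ee_pos: [0.4365, 0.4138, 0.0468]
eef_rot: [3.14, 0.0, 2.26]
force: [1.3, 0.6, 5.7]
grip_width: 0.0536
grip_force: 20.0
```

```bash
python3 go.py .4362,.413,.20,2.26 .55,.1,.21,1.8 .612,-.2325,.21,1.25
```

```text
t 11.7 [0.4365 0.4138 0.0468] [3.14 0.   2.26] w 0.0536 20.0 q [ 0.7   0.58  1.51 -0.    1.05  0.01] [1.3 0.6 5.7]
.4362,.413,.20,2.26 [-0.5, -0.6, -153.2] [0.001, 0.0, -0.0]
.55,.1,.21,1.8 [-314.4, -111.7, -163.4] [0.001, -0.0, 0.46]
.612,-.2325,.21,1.25 [-610.5, -275.3, -163.5] [0.001, -0.001, 1.01]
```

To row units: -260 mm / 600 = -0.4333, -163 mm / 600 = -0.2717, 0.38 rad / 6.2832 = 0.0605.

Emit:
arm_command([
  [[0,0,-0.0133,0,0,0,1],[0,0,-0.0417,0,0,0,1],[0,0,-0.0917,0,0,0,1],[0,0,-0.15,0,0,0,1],[-0.0167,-0.005,-0.2083,0,0,0.0032,1],[-0.0583,-0.02,-0.25,0,0,0.008,1],[-0.1167,-0.0417,-0.2717,0,0,0.0159,1],[-0.18,-0.0633,-0.2717,0,0,0.0255,1],[-0.2433,-0.0867,-0.2717,0,0,0.035,1],[-0.3067,-0.1083,-0.2717,0,0,0.043,1],[-0.37,-0.1317,-0.2717,0,0,0.0525,1],[-0.4333,-0.1533,-0.2717,0,0,0.0605,1]],
])

```text
time_s: 12.9
ee_pos: [0.5304, 0.1528, 0.2094]
eef_rot: [-3.141, -0.0, 1.878]
force: [0.9, 1.4, -0.9]
grip_width: 0.0537
grip_force: 20.0
```

```bash
python3 go.py .612,-.2325,.21,1.25
```

```text
t 12.9 [0.5304 0.1528 0.2094] [-3.141 -0.     1.878] w 0.0537 20.0 q [ 0.21  0.3   1.51  0.    1.33 -0.09] [ 0.9  1.4 -0.9]
.612,-.2325,.21,1.25 [-391.9, -38.6, -0.6] [-0.0, 0.0, 0.628]
```

To row units: -392 mm / 600 = -0.6533, -390 mm / 600 = -0.65, 0.628 rad / 6.2832 = 0.0999.

Emit:
arm_command([
  [[-0.0633,-0.0067,0,0,0,0.0095,1],[-0.13,-0.0133,0,0,0,0.0207,1],[-0.1967,-0.02,0,0,0,0.0302,1],[-0.2633,-0.0267,0,0,0,0.0398,1],[-0.33,-0.0333,0,0,0,0.0509,1],[-0.3967,-0.04,0,0,0,0.0605,1],[-0.4633,-0.0467,0,0,0,0.0716,1],[-0.53,-0.0533,0,0,0,0.0812,1],[-0.5833,-0.0583,0,0,0,0.0891,1],[-0.625,-0.0617,0,0,0,0.0955,1],[-0.65,-0.0642,0.0167,0,0,0.0999,1],[-0.6533,-0.0642,0.05,0,0,0.0999,1]],
])

```text
time_s: 14.1
ee_pos: [0.6132, -0.2323, 0.1792]
eef_rot: [3.14, 0.0, 1.249]
force: [-0.5, -0.2, -1.9]
grip_width: 0.0536
grip_force: 20.0
```

```bash
python3 go.py .612,-.2325,.0125,1.25
```

```text
t 14.1 [ 0.6132 -0.2323  0.1792] [3.14  0.    1.249] w 0.0536 20.0 q [-0.42  0.56  1.22 -0.    1.36 -0.1 ] [-0.5 -0.2 -1.9]
.612,-.2325,.0125,1.25 [-0.5, -1.4, 166.7] [0.002, 0.0, -0.001]
```

To row units: 168.5 mm / 600 = 0.2808, 166 mm / 600 = 0.2767.

Emit:
arm_command([
  [[-0.0008,-0.0017,0.0583,0,0,0,1],[-0.0008,-0.0017,0.1167,0,0,0,1],[-0.0008,-0.0017,0.175,0,0,0,1],[-0.0008,-0.0017,0.225,0,0,0,1],[-0.0008,-0.0017,0.2583,0,0,0,1],[-0.0008,-0.0017,0.2717,0,0,0,1],[-0.0008,-0.0017,0.2767,0,0,0,1],[-0.0008,-0.0017,0.2792,0,0,0,1],[-0.0008,-0.0017,0.2808,0,0,0,1],[-0.0008,-0.0017,0.2808,0,0,0,1]],
])

```text
time_s: 15.1
ee_pos: [0.6122, -0.231, 0.0115]
eef_rot: [3.14, 0.0, 1.252]
force: [1.0, -0.4, -1.1]
grip_width: 0.0538
grip_force: 20.0
```

To row units: 1.5 mm / 600 = 0.0025, 1 mm / 600 = 0.0017.

Emit:
arm_command([
  [[0,0,0.0017,0,0,0,1],[0,0,0.0025,0,0,0,1],[0,0,0.0025,0,0,0,1]],
])

```text
time_s: 15.4
ee_pos: [0.6121, -0.231, 0.0098]
eef_rot: [3.141, 0.0, 1.252]
force: [-2.1, 1.0, 4.4]
grip_width: 0.0538
grip_force: 20.0
```

To row units: -225 mm / 600 = -0.375, -180 mm / 600 = -0.3.

Emit:
arm_command([
  [[0,0,0,0,0,0,-0.1],[0,0,0,0,0,0,-0.2],[0,0,0,0,0,0,-0.4],[0,0,0,0,0,0,-0.7],[0,0,0,0,0,0,-1],[0,0,0,0,0,0,-1],[0,0,-0.025,0,0,0,-1],[0,0,-0.0667,0,0,0,-1],[0,0,-0.1333,0,0,0,-1],[0,0,-0.2167,0,0,0,-1],[0,0,-0.3,0,0,0,-1],[0,0,-0.375,0,0,0,-1]],
])

```text
time_s: 16.6
ee_pos: [0.6116, -0.2308, 0.2383]
eef_rot: [3.139, 0.0, 1.252]
force: [0.3, -0.3, -0.7]
grip_width: 0.094
grip_force: 0.0
```

```bash
python3 go.py .55,.1,.24,1.8 .4805,.361,.24,2.26
```

```text
t 16.6 [ 0.6116 -0.2308  0.2383] [3.139 0.    1.252] w 0.094 0.0 q [-0.42  0.52  1.14 -0.    1.48 -0.1 ] [ 0.3 -0.3 -0.7]
.55,.1,.24,1.8 [294.8, -162.3, -2.1] [0.002, 0.001, -0.548]
.4805,.361,.24,2.26 [520.8, -310.1, -2.5] [0.002, 0.001, -1.008]
```

To row units: 521 mm / 600 = 0.8683, -310 mm / 600 = -0.5167, -1.008 rad / 6.2832 = -0.1604.

Emit:
arm_command([
  [[0.8683,-0.5167,-0.0042,0,0,-0.1604,-1],[0.8683,-0.5167,-0.0042,0,0,-0.1604,-1],[0.8683,-0.5167,-0.0042,0,0,-0.1604,-1],[0.8683,-0.5167,-0.0042,0,0,-0.1604,-1],[0.8683,-0.5167,-0.0042,0,0,-0.1604,-1],[0.8683,-0.5167,-0.0042,0,0,-0.1604,-1],[0.8683,-0.5167,-0.0042,0,0,-0.1604,-1],[0.8683,-0.5167,-0.0042,0,0,-0.1604,-1],[0.8683,-0.5167,-0.0042,0,0,-0.1604,-1],[0.8683,-0.5167,-0.0042,0,0,-0.1604,-1],[0.8683,-0.5167,-0.0042,0,0,-0.1604,-1],[0.8683,-0.5167,-0.0042,0,0,-0.1604,-1]],
])

```text
time_s: 17.8
ee_pos: [0.4813, 0.3568, 0.2381]
eef_rot: [3.14, 0.0, 2.26]
force: [1.8, 0.9, -0.2]
grip_width: 0.0937
grip_force: 0.0
```

```bash
python3 look.py s3 200 150 240
python3 - <<'E'
from h import *
P,_=cloud('side','s3',(235,260,300,345)); q=P[abs(P[:,2]-.08)<.004]; print(len(q),q.mean(0).round(4))
q=P[abs(P[:,2]-.04)<.004][:,:2].astype(np.float32); print(cv2.minAreaRect(q))
P,_=cloud('side','s3',(340,150,395,190)); q=P[abs(P[:,2]-.043)<.005]; print(len(q),q.mean(0).round(4))
E
python3 go.py .4805,.361,.047,2.26
```

```text
343 [0.4783 0.3639 0.0801]
((0.45717015862464905, 0.39051923155784607), (0.06078297272324562, 0.14142674207687378), 38.88288497924805)
131 [ 0.6072 -0.2272  0.043 ]
t 17.85 [0.4791 0.3627 0.2377] [ 3.140e+00 -1.000e-03  2.264e+00] w 0.0939 0.0 q [ 0.59  0.39  1.32  0.    1.43 -0.11] [-0.6  5.9 -0.2]
.4805,.361,.047,2.26 [-2.5, -0.3, 190.7] [0.002, -0.001, 0.004]
```

View pics/s3c.png

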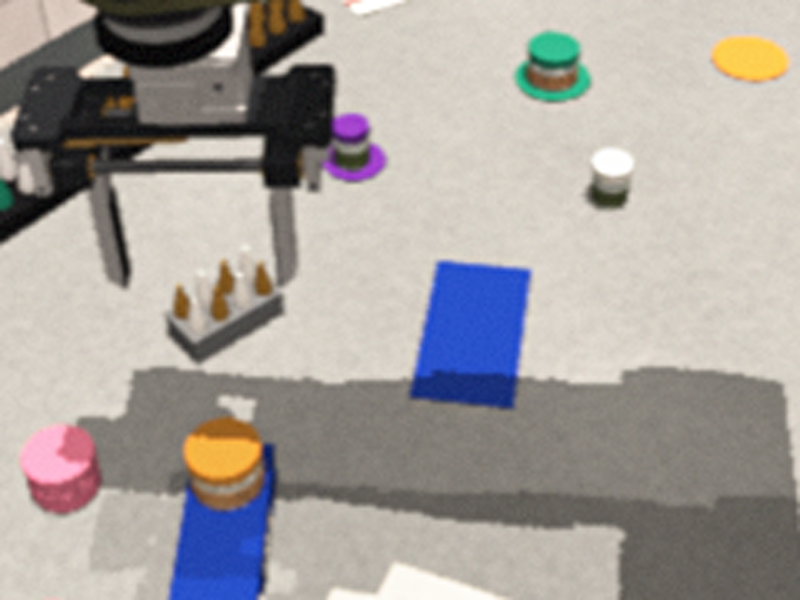

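The teal tub stands on its mat (crop 553,68), and the gold tub (crop 225,460) is still on the box. The box axis is about 128.9°, unchanged.

To row units: 190 mm / 600 = 0.3167, 188 mm / 600 = 0.3133.

Emit:
arm_command([
  [[0,0,0.075,0,0,0,-1],[0,0,0.15,0,0,0,-1],[0,0,0.2167,0,0,0,-1],[0,0,0.2667,0,0,0,-1],[0,0,0.3,0,0,0,-1],[0,0,0.3133,0,0,0,-1],[0,0,0.3167,0,0,0,-0.5],[0,0,0.3167,0,0,0,-0.3],[0,0,0.3167,0,0,0,-0.2],[0,0,0.3167,0,0,0,-0.1],[0,0,0.3167,0,0,0,0],[0,0,0.3167,0,0,0,1]],
], squeeze=20)

```text
time_s: 19.05
ee_pos: [0.4826, 0.3551, 0.0472]
eef_rot: [3.14, 0.0, 2.26]
force: [0.7, 0.6, 3.7]
grip_width: 0.0539
grip_force: 20.0
```

Emit:
arm_command([
  [[0,0,0,0,0,0,1],[0,0,0,0,0,0,1],[0,0,0,0,0,0,1]],
])

```text
time_s: 19.35
ee_pos: [0.4826, 0.3551, 0.0472]
eef_rot: [3.141, 0.0, 2.26]
force: [-0.1, 0.1, 6.2]
grip_width: 0.0536
grip_force: 20.0
```

```bash
python3 go.py .52,.05,.22,1.7 .4695,-.391,.22,0.8
```

```text
t 19.35 [0.4826 0.3551 0.0472] [3.141 0.    2.26 ] w 0.0536 20.0 q [ 0.57  0.58  1.52  0.    1.05 -0.12] [-0.1  0.1  6.2]
.52,.05,.22,1.7 [-259.4, -164.9, -172.9] [0.001, -0.0, 0.56]
.4695,-.391,.22,0.8 [-567.7, -484.2, -173.2] [0.001, -0.001, 1.46]
```

The TCP stopped about 6 mm short along tool x, so I'll re-centre and grip again.

To row units: 6 mm / 600 = 0.01, 3 mm / 600 = 0.005.

Emit:
arm_command([
  [[0,0,0,0,0,0,-0.3],[0,0,0,0,0,0,-0.4],[0.005,0,0,0,0,0,-0.4],[0.01,0,0,0,0,0,-0.4],[0.01,0,0,0,0,0,-0.4],[0.01,0,0,0,0,0,-0.2],[0.01,0,0,0,0,0,-0.1],[0.01,0,0,0,0,0,0],[0.01,0,0,0,0,0,1],[0.01,0,0,0,0,0,1],[0.01,0,0,0,0,0,1],[0.01,0,0,0,0,0,1]],
], squeeze=20)

```text
time_s: 20.55
ee_pos: [0.4785, 0.3595, 0.0466]
eef_rot: [-3.142, 0.0, 2.26]
force: [0.3, -0.8, -0.9]
grip_width: 0.0539
grip_force: 20.0
```

To row units: -226 mm / 600 = -0.3767, -194 mm / 600 = -0.3233, 0.48 rad / 6.2832 = 0.0764.

Emit:
arm_command([
  [[0,0,-0.0133,0,0,0,1],[0,0,-0.0417,0,0,0,1],[0,0,-0.0917,0,0,0,1],[0,0,-0.15,0,0,0,1],[-0.0167,-0.01,-0.2083,0,0,0.0032,1],[-0.0583,-0.035,-0.25,0,0,0.0111,1],[-0.11,-0.0683,-0.2833,0,0,0.0207,1],[-0.1633,-0.1017,-0.2867,0,0,0.0318,1],[-0.2167,-0.135,-0.2867,0,0,0.043,1],[-0.27,-0.17,-0.2867,0,0,0.0541,1],[-0.3233,-0.2033,-0.2867,0,0,0.0653,1],[-0.3767,-0.2367,-0.2867,0,0,0.0764,1]],
])

```text
time_s: 21.75
ee_pos: [0.5124, 0.0933, 0.2193]
eef_rot: [3.141, 0.0, 1.777]
force: [-0.2, 0.3, -1.6]
grip_width: 0.0541
grip_force: 20.0
```

```bash
python3 go.py .53,-.15,.22,1.3 .4695,-.391,.22,0.8
```

```text
t 21.75 [0.5124 0.0933 0.2193] [3.141 0.    1.777] w 0.0541 20.0 q [ 0.11  0.22  1.58 -0.    1.33 -0.1 ] [-0.2  0.3 -1.6]
.53,-.15,.22,1.3 [-241.7, -32.6, -0.7] [0.001, -0.0, 0.477]
.4695,-.391,.22,0.8 [-465.3, -141.1, -0.7] [0.001, -0.0, 0.977]
```

To row units: -430 mm / 600 = -0.7167, -400 mm / 600 = -0.6667, 0.22 rad / 6.2832 = 0.035.

Emit:
arm_command([
  [[-0.06,-0.0083,0,0,0,0.0111,1],[-0.1233,-0.0167,0,0,0,0.0239,1],[-0.1867,-0.025,0,0,0,0.035,1],[-0.25,-0.0333,0,0,0,0.0477,1],[-0.3167,-0.0433,0,0,0,0.0605,1],[-0.3767,-0.055,0,0,0,0.0732,1],[-0.4367,-0.075,0,0,0,0.0859,1],[-0.495,-0.1,0,0,0,0.0987,1],[-0.5533,-0.1283,0,0,0,0.1114,1],[-0.6117,-0.1567,0,0,0,0.1241,1],[-0.6667,-0.1833,0,0,0,0.1353,1],[-0.7167,-0.2067,0,0,0,0.1448,1]],
])

```text
time_s: 22.95
ee_pos: [0.4796, -0.3532, 0.2193]
eef_rot: [3.141, 0.0, 0.866]
force: [0.5, 1.0, -0.9]
grip_width: 0.0537
grip_force: 20.0
```

```bash
python3 go.py .4695,-.391,.0105,0.8
```

```text
t 22.95 [ 0.4796 -0.3532  0.2193] [3.141 0.    0.866] w 0.0537 20.0 q [-0.7   0.39  1.36 -0.    1.38  0.01] [ 0.5  1.  -0.9]
.4695,-.391,.0105,0.8 [-35.3, 16.7, 208.8] [0.0, 0.0, 0.066]
```

To row units: 209 mm / 600 = 0.3483, 207.5 mm / 600 = 0.3458, 0.066 rad / 6.2832 = 0.0105.

Emit:
arm_command([
  [[-0.0333,0.0167,0.005,0,0,0.0064,1],[-0.0533,0.025,0.0333,0,0,0.0105,1],[-0.0592,0.0283,0.0833,0,0,0.0105,1],[-0.0592,0.0283,0.1417,0,0,0.0105,1],[-0.0592,0.0283,0.2,0,0,0.0105,1],[-0.0592,0.0283,0.2583,0,0,0.0105,1],[-0.0592,0.0283,0.305,0,0,0.0105,1],[-0.0592,0.0283,0.33,0,0,0.0105,1],[-0.0592,0.0283,0.3417,0,0,0.0105,1],[-0.0592,0.0283,0.3458,0,0,0.0105,1],[-0.0592,0.0283,0.3483,0,0,0.0105,1],[-0.0592,0.0283,0.3483,0,0,0.0105,1]],
])

```text
time_s: 24.15
ee_pos: [0.4709, -0.39, 0.0107]
eef_rot: [3.14, -0.0, 0.804]
force: [0.2, 0.3, -1.6]
grip_width: 0.0534
grip_force: 20.0
```

Emit:
arm_command([
  [[0,0,0.0008,0,0,0,1],[0,0,0.0017,0,0,0,1],[0,0,0.0017,0,0,0,1]],
])

```text
time_s: 24.45
ee_pos: [0.4709, -0.3899, 0.0096]
eef_rot: [3.14, -0.0, 0.804]
force: [-2.0, 2.6, 5.5]
grip_width: 0.0538
grip_force: 20.0
```

Contact. Now I release and rise.

To row units: -225 mm / 600 = -0.375, -180 mm / 600 = -0.3.

Emit:
arm_command([
  [[0,0,0,0,0,0,-0.1],[0,0,0,0,0,0,-0.2],[0,0,0,0,0,0,-0.4],[0,0,0,0,0,0,-0.7],[0,0,0,0,0,0,-1],[0,0,0,0,0,0,-1],[0,0,-0.025,0,0,0,-1],[0,0,-0.0667,0,0,0,-1],[0,0,-0.1333,0,0,0,-1],[0,0,-0.2167,0,0,0,-1],[0,0,-0.3,0,0,0,-1],[0,0,-0.375,0,0,0,-1]],
])

```text
time_s: 25.65
ee_pos: [0.4703, -0.3894, 0.2377]
eef_rot: [3.139, -0.0, 0.804]
force: [0.6, -0.3, 0.4]
grip_width: 0.0939
grip_force: 0.0
```

```bash
python3 go.py .53,-.1,.24,1.4 .458,.387,.24,2.257
```

```text
t 25.65 [ 0.4703 -0.3894  0.2377] [ 3.139 -0.     0.804] w 0.0939 0.0 q [-0.75  0.42  1.29  0.    1.43  0.02] [ 0.6 -0.3  0.4]
.53,-.1,.24,1.4 [249.8, -157.9, -2.7] [0.002, 0.001, -0.596]
.458,.387,.24,2.257 [550.5, -547.7, -3.5] [0.002, 0.002, -1.453]
```

To row units: 550.5 mm / 600 = 0.9175, -548 mm / 600 = -0.9133, -1.453 rad / 6.2832 = -0.2313.

Emit:
arm_command([
  [[0.4167,-0.2633,-0.005,0,0,-0.0949,-1],[0.4167,-0.2633,-0.005,0,0,-0.0949,-1],[0.4167,-0.2633,-0.005,0,0,-0.0949,-1],[0.4167,-0.2633,-0.005,0,0,-0.0949,-1],[0.4167,-0.2633,-0.005,0,0,-0.0949,-1],[0.4167,-0.2633,-0.005,0,0,-0.0949,-1],[0.9175,-0.9133,-0.005,0,0,-0.2313,-1],[0.9175,-0.9133,-0.005,0,0,-0.2313,-1],[0.9175,-0.9133,-0.005,0,0,-0.2313,-1],[0.9175,-0.9133,-0.005,0,0,-0.2313,-1],[0.9175,-0.9133,-0.005,0,0,-0.2313,-1],[0.9175,-0.9133,-0.005,0,0,-0.2313,-1]],
])

```text
time_s: 26.85
ee_pos: [0.4854, 0.1987, 0.238]
eef_rot: [3.14, 0.001, 2.263]
force: [1.0, -0.3, -0.3]
grip_width: 0.0942
grip_force: 0.0
```

```bash
python3 look.py s4 200 150 240
python3 - <<'E'
from h import *
P,_=cloud('side','s4',(235,250,310,350)); q=P[abs(P[:,2]-.04)<.003][:,:2].astype(np.float32); r=cv2.minAreaRect(q); print(len(q),q.mean(0),r,cv2.boxPoints(r))
snap('top','t4')
P,_=cloud('top','t4',(195,190,265,250)); q=P[abs(P[:,2]-.04)<.003][:,:2].astype(np.float32); print(len(q),q.mean(0),cv2.minAreaRect(q))
E
python3 go.py .458,.387,.24,2.257 .458,.387,.01,2.257
```

```text
1258 [0.4548155  0.39323306] ((0.4573681056499481, 0.3899748921394348), (0.06053248792886734, 0.14218613505363464), 38.91889953613281) [[0.38915783 0.426274  ]
 [0.47848198 0.31564808]
 [0.5255784  0.35367578]
 [0.43625423 0.4643017 ]]
427 [0.4587765  0.39351147] ((0.4861917495727539, 0.41350269317626953), (0.13939639925956726, 0.13758648931980133), 42.502349853515625)
t 26.95 [0.4848 0.2014 0.2377] [ 3.14  -0.     2.266] w 0.0939 0.0 q [ 0.32  0.22  1.55  0.    1.37 -0.37] [-0.  -0.7  0.4]
.458,.387,.24,2.257 [159.7, 98.3, -2.1] [0.001, -0.0, 0.009]
.458,.387,.01,2.257 [159.7, 98.0, 227.9] [0.001, -0.0, 0.009]
```

View pics/s4c.png

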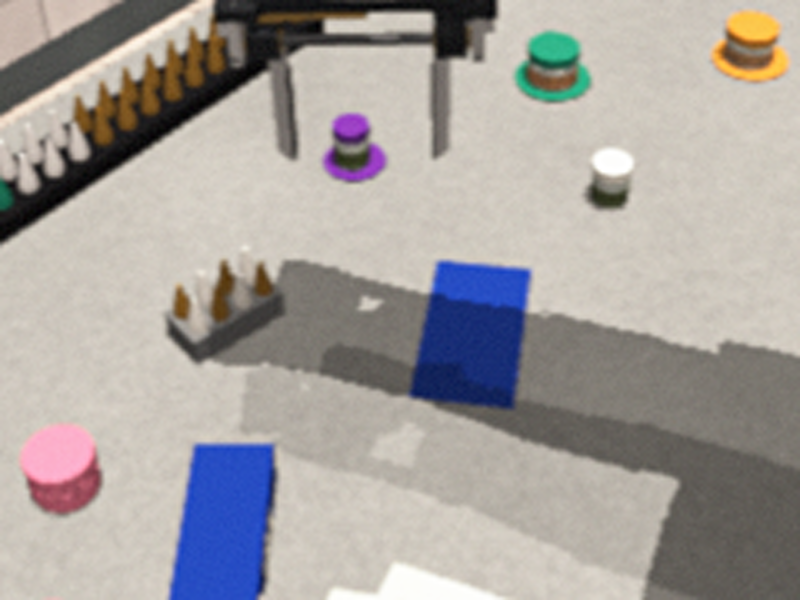

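All three lids are on their mats: purple (350,145), teal (553,68) and gold (751,45). The bare box is in the lower left, centred at about (0.458, 0.388) and yawed 38.9–39.4°.

To row units: 160 mm / 600 = 0.2667, 150 mm / 600 = 0.25, 0.01 rad / 6.2832 = 0.0016.

Emit:
arm_command([
  [[0.0667,0.0417,0,0,0,0.0016,-1],[0.1333,0.0833,0,0,0,0.0016,-1],[0.2,0.125,0,0,0,0.0016,-1],[0.25,0.155,0,0,0,0.0016,-1],[0.2667,0.1633,0,0,0,0.0016,-1],[0.2667,0.1633,0.0667,0,0,0.0016,-1],[0.2667,0.1633,0.1333,0,0,0.0016,-1],[0.2667,0.1633,0.1833,0,0,0.0016,-1],[0.2667,0.1633,0.2167,0,0,0.0016,-1],[0.2667,0.1633,0.2167,0,0,0.0016,-1],[0.2667,0.1633,0.2167,0,0,0.0016,-1]],
])

```text
time_s: 28.05
ee_pos: [0.4614, 0.3821, 0.108]
eef_rot: [3.141, 0.0, 2.246]
force: [-0.0, 0.5, 0.8]
grip_width: 0.094
grip_force: 0.0
```

```bash
python3 go.py .4575,.388,.01,2.255
```

```text
t 28.05 [0.4614 0.3821 0.108 ] [3.141 0.    2.246] w 0.094 0.0 q [ 0.63  0.5   1.48 -0.    1.16 -0.04] [-0.   0.5  0.8]
.4575,.388,.01,2.255 [7.1, 0.5, 98.0] [0.001, 0.0, -0.009]
```

To row units: 98 mm / 600 = 0.1633, 92 mm / 600 = 0.1533, -0.009 rad / 6.2832 = -0.0014.

Emit:
arm_command([
  [[0.0117,0.0008,0.05,0,0,-0.0014,-1],[0.0117,0.0008,0.1,0,0,-0.0014,-1],[0.0117,0.0008,0.1333,0,0,-0.0014,-1],[0.0117,0.0008,0.1533,0,0,-0.0014,-1],[0.0117,0.0008,0.1633,0,0,-0.0014,-1],[0.0117,0.0008,0.1633,0,0,-0.0014,-0.5],[0.0117,0.0008,0.1633,0,0,-0.0014,-0.4],[0.0117,0.0008,0.1633,0,0,-0.0014,-0.3],[0.0117,0.0008,0.1633,0,0,-0.0014,-0.2],[0.0117,0.0008,0.1633,0,0,-0.0014,1],[0.0117,0.0008,0.1633,0,0,-0.0014,1],[0.0117,0.0008,0.1633,0,0,-0.0014,1]],
], squeeze=40)

```text
time_s: 29.25
ee_pos: [0.4573, 0.3888, 0.0094]
eef_rot: [3.14, 0.0, 2.256]
force: [1.3, 0.9, 5.7]
grip_width: 0.0599
grip_force: 40.0
```

```bash
python3 go.py .4575,.1045,.12,2.103
```

```text
t 29.25 [0.4573 0.3888 0.0094] [3.14  0.    2.256] w 0.0599 40.0 q [ 0.64  0.63  1.53  0.    0.98 -0.04] [1.3 0.9 5.7]
.4575,.1045,.12,2.103 [-220.3, -179.5, -110.9] [0.002, -0.0, 0.153]
```

To row units: -210 mm / 600 = -0.35, -110 mm / 600 = -0.1833, 0.153 rad / 6.2832 = 0.0244.

Emit:
arm_command([
  [[0,0,-0.0133,0,0,0,1],[0,0,-0.0417,0,0,0,1],[0,0,-0.0833,0,0,0,1],[-0.01,-0.0083,-0.1333,0,0,0,1],[-0.04,-0.0333,-0.175,0,0,0.0032,1],[-0.0833,-0.0683,-0.1867,0,0,0.0064,1],[-0.13,-0.1067,-0.1867,0,0,0.0095,1],[-0.1767,-0.145,-0.1867,0,0,0.0127,1],[-0.2233,-0.1833,-0.1867,0,0,0.0159,1],[-0.27,-0.22,-0.1867,0,0,0.0191,1],[-0.3167,-0.2583,-0.1867,0,0,0.0223,1],[-0.35,-0.285,-0.1867,0,0,0.0244,1]],
])

```text
time_s: 30.45
ee_pos: [0.4564, 0.1157, 0.1207]
eef_rot: [-3.14, -0.0, 2.101]
force: [0.5, 0.3, -2.8]
grip_width: 0.0597
grip_force: 40.0
```

```bash
python3 go.py .4575,.1045,.014,2.103
```

```text
t 30.45 [0.4564 0.1157 0.1207] [-3.14  -0.     2.101] w 0.0597 40.0 q [ 0.17  0.22  1.83 -0.    1.09 -0.36] [ 0.5  0.3 -2.8]
.4575,.1045,.014,2.103 [-10.2, -4.6, 106.7] [-0.001, -0.0, -0.002]
```

To row units: 107 mm / 600 = 0.1783, 105 mm / 600 = 0.175.

Emit:
arm_command([
  [[-0.01,-0.005,0.0033,0,0,0,1],[-0.0167,-0.0075,0.02,0,0,0,1],[-0.0167,-0.0075,0.0533,0,0,0,1],[-0.0167,-0.0075,0.0917,0,0,0,1],[-0.0167,-0.0075,0.1283,0,0,0,1],[-0.0167,-0.0075,0.155,0,0,0,1],[-0.0167,-0.0075,0.1683,0,0,0,1],[-0.0167,-0.0075,0.175,0,0,0,1],[-0.0167,-0.0075,0.1783,0,0,0,1],[-0.0167,-0.0075,0.1783,0,0,0,1]],
])

```text
time_s: 31.45
ee_pos: [0.4585, 0.1069, 0.0139]
eef_rot: [3.141, 0.0, 2.103]
force: [-0.1, -0.0, -3.5]
grip_width: 0.0597
grip_force: 40.0
```

To row units: 1 mm / 600 = 0.0017, 0.6 mm / 600 = 0.001.

Emit:
arm_command([
  [[0,0,0.001,0,0,0,1],[0,0,0.0017,0,0,0,1],[0,0,0.0017,0,0,0,1]],
])

```text
time_s: 31.75
ee_pos: [0.4585, 0.1067, 0.0129]
eef_rot: [3.141, 0.0, 2.103]
force: [0.5, -0.2, -2.6]
grip_width: 0.0597
grip_force: 40.0
```

To row units: 0.8 mm / 600 = 0.0013, 0.5 mm / 600 = 0.0008.

Emit:
arm_command([
  [[0,0,0.0008,0,0,0,1],[0,0,0.0013,0,0,0,1],[0,0,0.0013,0,0,0,1]],
])

```text
time_s: 32.05
ee_pos: [0.4585, 0.1067, 0.0124]
eef_rot: [3.141, 0.0, 2.103]
force: [-4.0, -1.0, 7.3]
grip_width: 0.0598
grip_force: 40.0
```

To row units: -220 mm / 600 = -0.3667, -180 mm / 600 = -0.3.

Emit:
arm_command([
  [[0,0,0,0,0,0,-0.3],[0,0,0,0,0,0,-0.4],[0,0,0,0,0,0,-0.6],[0,0,0,0,0,0,-1],[0,0,0,0,0,0,-1],[0,0,0,0,0,0,-1],[0,0,-0.025,0,0,0,-1],[0,0,-0.0667,0,0,0,-1],[0,0,-0.1333,0,0,0,-1],[0,0,-0.2167,0,0,0,-1],[0,0,-0.3,0,0,0,-1],[0,0,-0.3667,0,0,0,-1]],
])

```text
time_s: 33.25
ee_pos: [0.4583, 0.1067, 0.2348]
eef_rot: [3.14, 0.001, 2.103]
force: [0.2, -0.1, 0.7]
grip_width: 0.094
grip_force: 0.0
```

```bash
python3 look.py s5 240 140 220
python3 - <<'E'
from h import *
for n,bx,z,l in(('jar',(285,170,325,215),.048,.005),('teal',(340,145,395,190),.043,.005),('gold',(400,140,450,180),.043,.005),('white',(370,190,400,215),.045,.005)):
    P,_=cloud('side','s5',bx); q=P[abs(P[:,2]-z)<l]; print(n,len(q),q.mean(0).round(4),((q.max(0)+q.min(0))/2).round(4))
P,_=cloud('side','s5',(300,200,390,290)); q=P[abs(P[:,2]-.043)<.003][:,:2].astype(np.float32); print(len(q),cv2.minAreaRect(q))
E
```

```text
jar 74 [0.6804 0.002  0.0478] [6.815e-01 1.000e-04 4.750e-02]
teal 69 [ 0.6072 -0.23    0.0429] [ 0.6089 -0.2304  0.0431]
gold 118 [ 0.4705 -0.3842  0.0434] [ 0.4724 -0.3884  0.0425]
white 86 [ 0.4581 -0.1073  0.0451] [ 0.4589 -0.1095  0.0448]
794 ((0.46737730503082275, 0.037304043769836426), (0.10164879262447357, 0.28680646419525146), 9.651251792907715)
```

View pics/s5c.png

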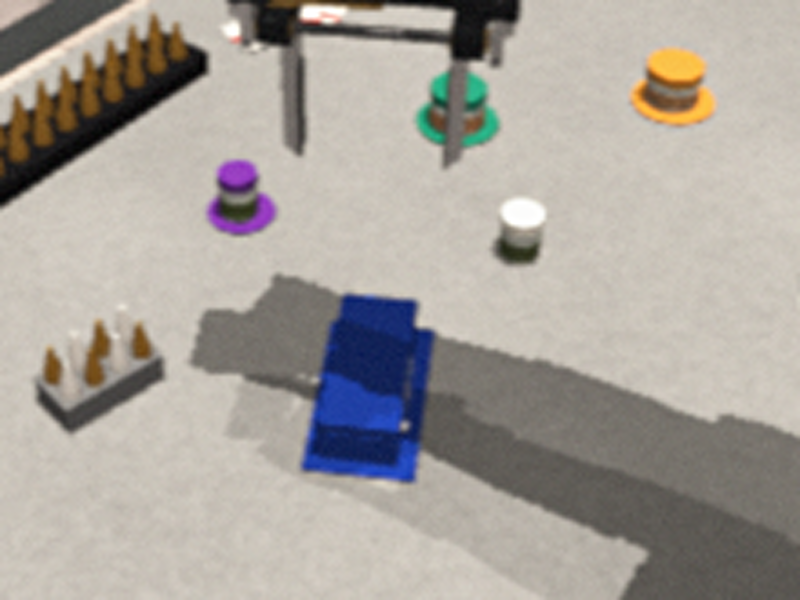

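All five stand on their mats, and the white jar (522,230) and rack (100,370) haven't moved. I'll do one numeric check on the box.

Run:
```python
from h import *
P,_=cloud('side','s5',(300,200,390,290)); k=(abs(P[:,2]-.043)<.004)&(np.hypot(P[:,0]-.458,P[:,1]-.105)<.085)
print(k.sum(),cv2.minAreaRect(P[k][:,:2].astype(np.float32)))
P,_=cloud('side','s5',(245,215,290,260)); Q,_=cloud('side','side0',(245,215,290,260))
for a in(P,Q): b=a[a[:,2]>.03]; print(len(b),b.mean(0).round(4))
```

```text
805 ((0.45625483989715576, 0.1058909073472023), (0.06027600169181824, 0.1432931274175644), 30.324954986572266)
330 [0.6187 0.2318 0.0436]
334 [0.6189 0.2319 0.0433]
```

The box is centred within about 2 mm of its mat at 30.3° (the mat is at 30.5°), and the rack hasn't moved.

```bash
python3 -c "
from station import ctrl
print(ctrl.hand_in())"
```

```text
the job is handed in; nothing more can be done
None
```

I handed the job in at about 33 s: the jar, both tubs and the box stand upright on their own mats, about 5 mm or less off-centre by my camera measurements, with the box in line with its mat and the white-lidded jar and rack where they stood; the station gave no verdict.

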